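Pack two olive tins tight into the corner of a gift crate

ROBOT

A 7-joint arm with a two-finger parallel gripper is mounted at the origin on the work surface. World frame = base frame: x ahead of the robot, y to its left, z up, the work surface at z = 0. Lengths are in m, angles in rad, forces in N, time in s.
With the tool pointing down it reaches from about 0.425 to 0.875 m from the base axis. Payload 8.4 kg.
Tool frame: the origin (TCP) lies midway between the tips of the shut fingers; the grasp point (between the pads) lies 19 mm behind it (robot.grip_depth is the distance from the TCP to the grasp point, in m); z points along the fingers, y is the direction in which the jaws open and shut (so a half turn about z gives the same grasp; the last joint's range is limited). The gripper opens to 85 mm and grips with 20 to 120 N. Pads are 22 mm wide; open, the fingers measure 114 mm over their backs; the gripper's body (76 mm by 85 mm) begins 54 mm behind the grasp point. The pads swing forward as they close: fully open they stand 13 mm farther back than shut.
Start: joints at [1.186, 0.333, 0.04, 1.465, -0.013, 1.343, -0.059], TCP at [0.183, -0.624, 0.231] pointing down, gripper open.
Joint ranges: [-2.58, 2.58], [-0.38, 2.09], [-1.3, 1.39], [0.25, 2.4], [-1.5, 4.64], [0.08, 2.09], [-2.65, 2.65]. Speed limits (rad/s): [2.22, 2.22, 2.79, 2.79, 3.14, 3.14, 3.14].

INTERFACE

Orientations are given as a unit quaternion [x, y, z, w].
In Python, from cell import robot, claw, kin, camera, ticket, readout gives the robot as it stands. Calls block until the motion is done:
- robot.movep(position, orientation): joint-space move of the TCP to a pose.
- robot.move_linear(position, frame=None, vel=0.15, force_limit=None): straight line of the TCP; frame=None keeps the orientation; vel is the mean speed in m/s. With force_limit (N) it stops when the force on the tool has changed by that much, and returns True; else False.
- robot.set_joints(angles): joint-space move.
- claw.move_gripper(opening, effort=None): finger opening in m; effort is the grip in N (None keeps the last); returns when the fingers have stopped.
- robot.sleep(seconds).
- kin.solve_ik(position, orientation): joint angles nearest the present ones, or None.
- camera(name): name is "scene" or "side" or "wrist"; returns a dict with "image" (384x512x3 uint8, blue, green, red), "mtx" (3x3 intrinsics, pixels), "k1" (the pictures are not rectified: a ray, as slopes to the right and down, at radius r is drawn at 1 + k1 r^2 times it, then the intrinsics apply), "world_from_camera" (4x4, takes a point from camera to world coordinates). Camera axes: x right, y down, z forward; pixel columns grow to the right and rows downward; lengths in m; the calibration is good to about 2 mm. A picture is of the moment at which its call begins. There is no depth.
A pose or a line that the arm cannot do raises robot.Unreachable and nothing moves.
- ticket.finish_job(): hands the job in, once; it reports no verdict.
Readings, each from a call of its own:
- readout.get_time_s(): time.
- readout.get_joint_pos(): joint angles.
- readout.get_dq(): joint speeds.
- readout.get_effort(): joint torques, N m.
- readout.get_tcp_pos(): TCP position.
- readout.get_tool_rot(): TCP orientation.
- readout.get_ft_force(): force on the tool from outside, world axes, zero at the start.
- readout.get_wrist_torque(): the same for the moment, N m.
- readout.get_finger_gap(): finger opening in m.
Only numpy, scipy, OpenCV 4.12 (cv2) and the standard library are available. Lean on these libraries where they do the work, as an engineer would, in place of code of your own. Each camera call takes 0.05 s, during which the arm holds its last target.

TASK

Push the olive tin that already stands loose in the plywood gift crate snug into the crate's far left corner, as seen from the robot. Only then take the tin from the dark wooden counter display and pack it into the crate the same way round, its broad side snug against the first tin's broad side and its narrow end against the crate's far wall. Leave both tins upright and tight together, without dropping them, and do not disturb the jar, bottle and bowl.

Things in the scene. Friction and masses are not known exactly. Their poses are not given: they have to be found in the camera images.
- crate: Open plywood gift crate, fixed. Outside 94 (x) by 242 (y), inside 82 by 230; walls 6, floor 8 thick. Long walls are 56, end walls 40 high above the inner floor. Origin under the centre of its underside; x points away from the robot, to the far long wall; y to the robot's left, to the left end wall; z up. Turned by up to 0.25 rad. Too narrow for fingers at both ends of a tin, or to turn one round.
- crate_corner (a point): The far left inner corner of the crate at its inner floor: at (41, 115, 8) in the crate's frame, where the far wall's inner face and the left end wall's inner face meet. Axes as the crate.
- tin_a_mid (a point): Centre (half-way up) of the tin loose in the crate: plain rectangular steel tin with slip lid and paper band, 68 long (its x), 56 wide (y), 48 high. 0.25 to 0.5 kg. Pushed low on the middle of a face it slides; pushed high it may tip. Starts upright, its length roughly along the crate's x, 32 to 74 clear of the left end wall, 8 to 13 clear of the far wall.
- tin_b_mid (a point): Centre (half-way up) of the second tin, same size and looks and axes. Starts upright in one of the display's two lanes, its 68 length along the lane, so that only its two narrow ends are free to be grasped there. Standing free on the counter it can be grasped across its 56 width.
- rack: Dark wooden counter display, fixed: base 100 (x) by 152 (y), 8 thick; three dividers along x, 90 long, 8 thick, 52 high above the base, make two lanes 64 wide centred at y -36 and +36, open at both ends and above. Origin under its centre, x away from the robot; turned by up to 0.25 rad. Between it and the crate, around (0.50, -0.09) m, the counter is free.
- jar: Bystander: amber glass jar with black cap, 50 across, 60 high, in the other lane of the display. Origin under its centre.
- bottle: Bystander: dark green glass bottle, 54 across, 210 high, standing on the counter beyond the work. Origin under its centre.
- bowl: Bystander: small white tasting bowl, 80 across, 35 high, on the counter beyond the work. Origin under its centre.

How it is judged:
On the way:
1. the first tin stands square and upright in the far left corner (gaps to both walls under 5 mm) while the second tin is still outside the crate (x of tin_a_mid in the frame of crate above 0.002 m and angle between the x axis of tin_a_mid and the x axis of crate, either way round below 0.1 rad and angle between tin_a_mid's own z axis and vertical below 0.1 rad and z of tin_a_mid in the frame of crate below 0.038 m and y of tin_a_mid in the frame of crate above 0.082 m and horizontal distance between tin_b_mid and tin_a_mid above 0.12 m and (z of tin_b_mid in the frame of crate above 0.09 m or y of tin_b_mid in the frame of crate below -0.115 m or x of tin_b_mid in the frame of crate below -0.041 m or x of tin_b_mid in the frame of crate above 0.041 m or y of tin_b_mid in the frame of crate above 0.115 m)), for 0.2 s.
At the end, for the whole second after the job is handed in: Both tins stand on the crate's floor, upright and square to the crate (within 0.1 rad), released and at rest: the first within 5 mm of the left end wall and of the far wall, the second within 5 mm of the far wall, its centre at most 62 mm from the first tin's centre (56 when touching squarely) (x of each of tin_a_mid, tin_b_mid in the frame of crate above 0.002 m and angle between the x axis of each of tin_a_mid, tin_b_mid and the x axis of crate, either way round below 0.1 rad and angle between each of tin_a_mid, tin_b_mid's own z axis and vertical below 0.1 rad and z of each of tin_a_mid, tin_b_mid in the frame of crate below 0.038 m and y of tin_a_mid in the frame of crate above 0.082 m and horizontal distance between tin_a_mid and tin_b_mid below 0.062 m and contact force between the fingers and tin_a below 0.1 N and contact force between the fingers and tin_b below 0.1 N and linear speed of each of tin_a, tin_b below 0.01 m/s and angular speed of each of tin_a, tin_b below 0.1 rad/s).
It fails at once if a tin is dropped (falls freely, faster than 0.5 m/s with no finger on it) ((linear speed of tin_a above 0.5 m/s and contact force between the fingers and tin_a below 0.2 N) or (linear speed of tin_b above 0.5 m/s and contact force between the fingers and tin_b below 0.2 N)).
It fails at once if the jar, the bottle or the bowl is moved more than 25 mm (distance of any of jar, bottle, bowl from where it was at the start of the episode above 0.025 m).
It also fails if it takes over 72 s, if anything falls off the work surface, if the arm or the gripper's body presses on something with over 40 N, if the wrist force passes 120 N, or if a joint passes its speed limit or range.

## Working session

There is one attempt and no reset: what is moved stays moved. The work goes in short steps, each a Python script; the robot and the scene stay as the last script left them, time stands still between calls to the robot, and variables do not carry over. Pictures are saved under pics/ and viewed, and the job is handed in when it is done.

```bash
ls; mkdir -p pics; python3 - <<'E'
from cell import robot, claw, kin, camera, ticket, readout
import cv2
for n in ("scene","side","wrist"):
    c=camera(n); cv2.imwrite(f"pics/{n}0.png",c["image"]); print(n,c["mtx"].tolist(),c["k1"],c["world_from_camera"].round(3).tolist())
print(readout.get_time_s(),readout.get_tool_rot(),readout.get_tcp_pos(),robot.grip_depth)
E
```

```text
pics
scene [[400.7144700246688, 0.0, 249.9944537326558], [0.0, 400.7144700246688, 186.8665089278299], [0.0, 0.0, 1.0]] -0.012919079300834453 [[0.11, 0.841, -0.53, 1.211], [0.994, -0.101, 0.047, -0.066], [-0.014, -0.532, -0.847, 0.957], [0.0, 0.0, 0.0, 1.0]]
side [[417.57804721199494, 0.0, 258.4579889898279], [0.0, 417.57804721199494, 190.0945527114916], [0.0, 0.0, 1.0]] -0.06345153663961735 [[0.738, -0.509, 0.443, 0.207], [-0.675, -0.55, 0.492, -0.499], [-0.007, -0.662, -0.75, 0.777], [0.0, 0.0, 0.0, 1.0]]
wrist [[278.19004860119566, 0.0, 250.24571821475317], [0.0, 278.19004860119566, 192.8461522319336], [0.0, 0.0, 1.0]] -0.0014600678326176298 [[0.282, -0.924, -0.26, 0.248], [-0.959, -0.272, -0.075, -0.604], [-0.001, 0.271, -0.963, 0.373], [0.0, 0.0, 0.0, 1.0]]
0.15 [ 9.89809920e-01  1.42393513e-01 -1.31867221e-04 -6.26840326e-04] [ 0.18314511 -0.62329762  0.23061801] 0.0187
```

View pics/scene0.png

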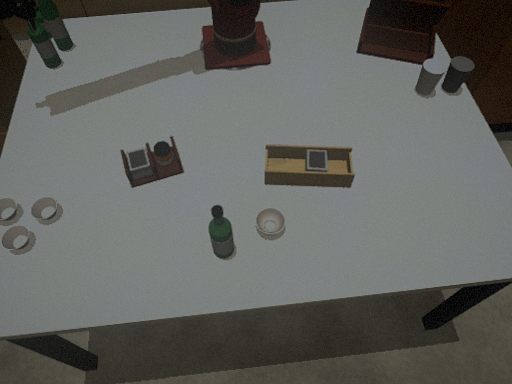

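View pics/side0.png

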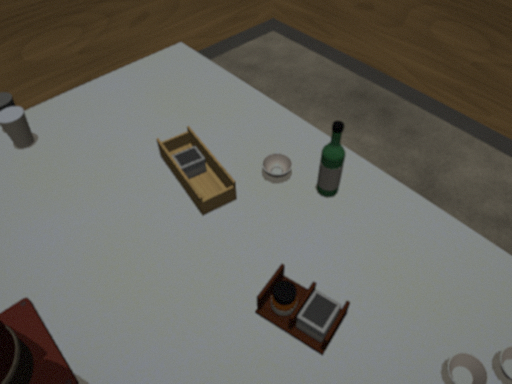

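The scene camera faces the robot (image right = +y, image down = +x). The crate is around px (308,165), tin A around (317,160), and the rack around (152,162) with tin B in its right (−y) lane. I'll zoom in next.

```bash
python3 - <<'E'
import cv2,numpy as np
s=cv2.imread("pics/scene0.png"); d=cv2.imread("pics/side0.png")
def crop(im,x0,y0,x1,y1,f): 
    return cv2.resize(im[y0:y1,x0:x1],None,fx=f,fy=f,interpolation=cv2.INTER_CUBIC)
cv2.imwrite("pics/c1.png",cv2.convertScaleAbs(crop(s,255,135,365,200,7),alpha=1.5))
cv2.imwrite("pics/c2.png",cv2.convertScaleAbs(crop(s,112,130,192,190,9),alpha=1.5))
cv2.imwrite("pics/c3.png",cv2.convertScaleAbs(crop(d,150,122,245,217,6),alpha=1.5))
cv2.imwrite("pics/c4.png",cv2.convertScaleAbs(crop(d,250,260,355,355,6),alpha=1.5))
E
```

```text
(no output)
```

View pics/c1.png

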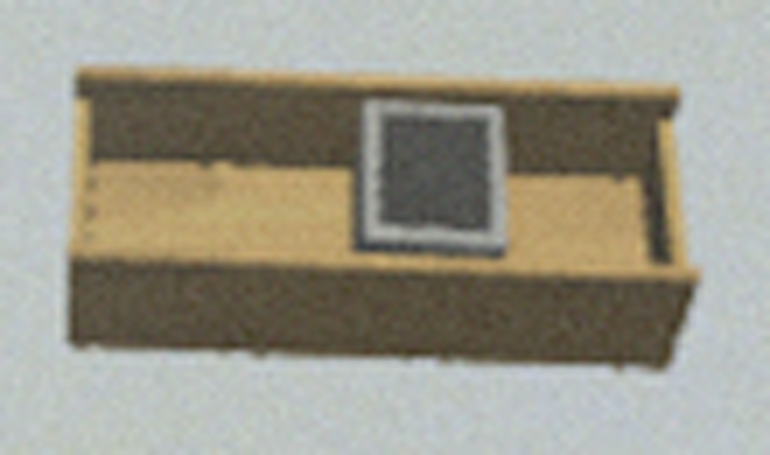

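View pics/c2.png

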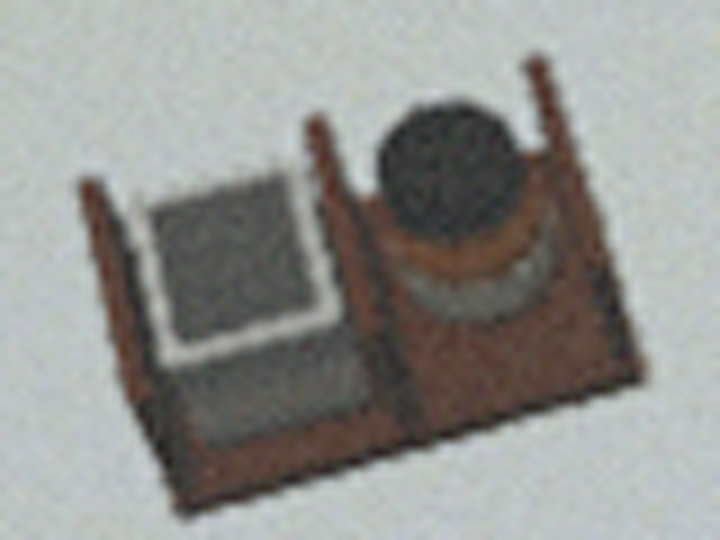

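View pics/c3.png

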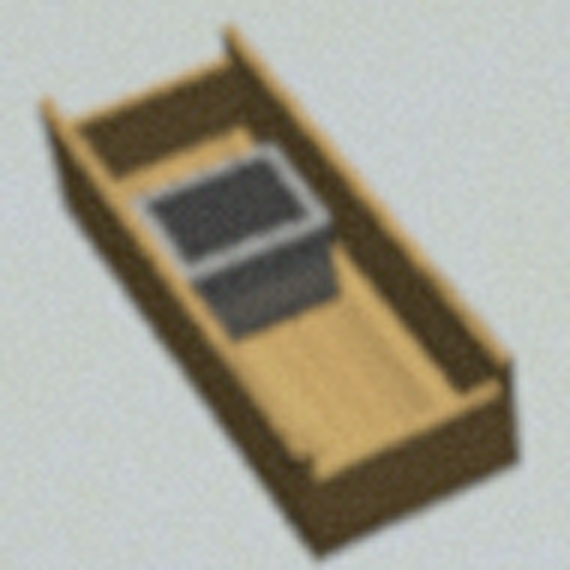

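View pics/c4.png

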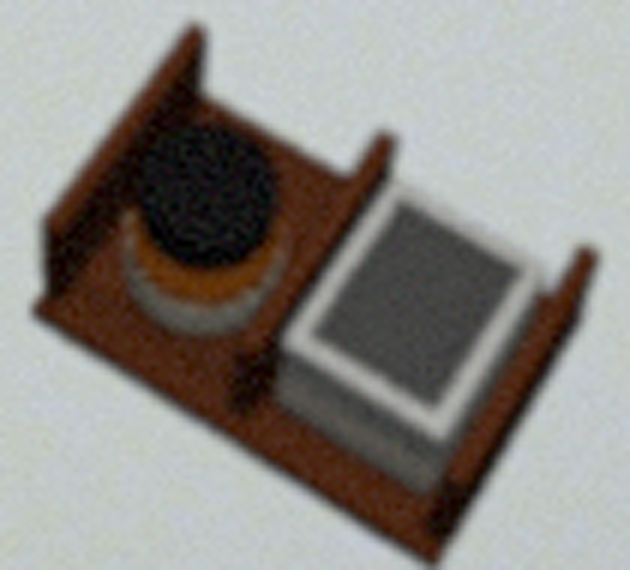

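View pics/wrist0.png

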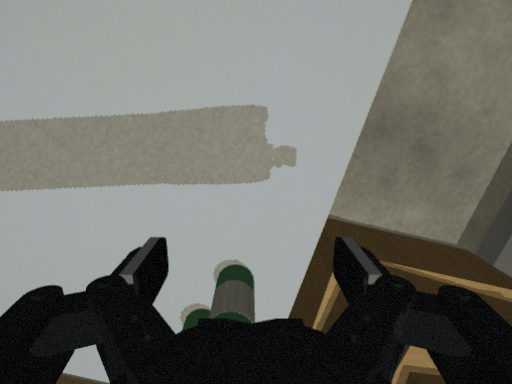

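```bash
cat > h.py <<'E'
import numpy as np, cv2
from scipy.spatial.transform import Rotation as R
def ray(c,px):
    px=np.asarray(px,float).reshape(-1,2); K=c["mtx"]
    d=np.c_[(px[:,0]-K[0,2])/K[0,0],(px[:,1]-K[1,2])/K[1,1]]; u=d.copy()
    for _ in range(20): u=d/(1+c["k1"]*(u**2).sum(1,keepdims=True))
    T=c["world_from_camera"]; return T[:3,3], np.c_[u,np.ones(len(u))]@T[:3,:3].T
def onto(c,px,z):
    o,d=ray(c,px); return (o+d*((z-o[2])/d[:,2])[:,None])
def proj(c,P):
    T=np.linalg.inv(c["world_from_camera"]); q=np.atleast_2d(P)@T[:3,:3].T+T[:3,3]; u=q[:,:2]/q[:,2:]
    u=u*(1+c["k1"]*(u**2).sum(1,keepdims=True)); K=c["mtx"]
    return np.c_[u[:,0]*K[0,0]+K[0,2],u[:,1]*K[1,1]+K[1,2]]
def down(yaw):
    "tool z down, tool y (jaw axis) along world direction at angle yaw+90deg, tool x... "
    y=np.array([-np.sin(yaw),np.cos(yaw),0]); z=np.array([0,0,-1.]); x=np.cross(y,z)
    return R.from_matrix(np.c_[x,y,z]).as_quat()
def rot(yaw,v): 
    c,s=np.cos(yaw),np.sin(yaw); return np.array([c*v[0]-s*v[1],s*v[0]+c*v[1]])
E
python3 - <<'E'
from h import *; from cell import *
s=camera("scene"); d=camera("side")
def show(t,c,pts,off,f,z):
    P=onto(c,(np.array(pts)+.5)/f-.5+off,z); print(t,P[:,:2].round(4).tolist()); n=len(P)
    print("  edges",[round(float(np.hypot(*(P[(i+1)%n]-P[i])[:2])),4) for i in range(n)],"ang",[round(float(np.arctan2(*(P[(i+1)%n]-P[i])[1::-1])),3) for i in range(n)],"ctr",P.mean(0)[:2].round(4))
show("crate s",s,[(80,70),(680,90),(697,275),(70,258)],(255,135),7,.064)
show("crate d",d,[(45,97),(230,25),(512,360),(316,474)],(150,122),6,.064)
show("A s",s,[(363,97),(503,105),(504,245),(362,240)],(255,135),7,.056)
show("A d",d,[(140,203),(267,147),(330,217),(193,277)],(150,122),6,.056)
show("B s",s,[(133,203),(297,165),(340,318),(165,363)],(112,130),9,.056)
show("B d",d,[(400,190),(545,268),(440,437),(290,345)],(250,260),6,.056)
show("rack s",s,[(90,178),(540,53),(640,378),(180,515)],(112,130),9,.05)
for n,c in(("s",s),("d",d)):
  print(n,"bowl,bottle px?")
E
```

```text
crate s [[0.5171, 0.0444], [0.5561, 0.281], [0.6441, 0.2657], [0.6075, 0.0285]]
  edges [0.2398, 0.0893, 0.24, 0.0918] ang [1.408, -0.173, -1.724, 2.968] ctr [0.5812 0.1549]
crate d [[0.5579, 0.2795], [0.6446, 0.2637], [0.6059, 0.0254], [0.5151, 0.0311]]
  edges [0.0881, 0.2414, 0.091, 0.2521] ang [-0.181, -1.732, 3.079, 1.4] ctr [0.5809 0.1499]
A s [[0.5383, 0.1568], [0.5491, 0.2118], [0.6163, 0.1977], [0.6073, 0.1434]]
  edges [0.0561, 0.0686, 0.0551, 0.0703] ang [1.378, -0.206, -1.734, 2.95] ctr [0.5778 0.1774]
A d [[0.5542, 0.2045], [0.6136, 0.196], [0.6072, 0.1437], [0.5452, 0.154]]
  edges [0.06, 0.0527, 0.0628, 0.0514] ang [-0.143, -1.693, 2.978, 1.395] ctr [0.58   0.1745]
B s [[0.4896, -0.3502], [0.4807, -0.2991], [0.5422, -0.2841], [0.5526, -0.3371]]
  edges [0.0518, 0.0633, 0.054, 0.0644] ang [1.743, 0.239, -1.375, -2.937] ctr [ 0.5163 -0.3176]
B d [[0.5404, -0.29], [0.5535, -0.3389], [0.489, -0.3532], [0.4773, -0.3026]]
  edges [0.0507, 0.066, 0.0519, 0.0643] ang [-1.308, -2.924, 1.799, 0.197] ctr [ 0.5151 -0.3212]
rack s [[0.473, -0.3663], [0.4392, -0.2232], [0.5715, -0.1936], [0.6047, -0.3317]]
  edges [0.147, 0.1355, 0.1421, 0.1361] ang [1.803, 0.221, -1.335, -2.885] ctr [ 0.5221 -0.2787]
s bowl,bottle px?
d bowl,bottle px?
```

Crate: yaw ≈ −0.17, centre ≈ (0.581, 0.153). Tin A's lid measures 56×69 mm at (0.578, 0.176). That puts it about 66 mm from the left wall, within the stated range. Tin B is at about (0.516, −0.319), yaw ≈ 0.22. Next I'll refine these from the wrist camera.

```bash
python3 - <<'E'
from h import *; from cell import *
s=camera("scene")
print("bottle base/bowl", onto(s,[(223,252),(270,224)],[0.0,]*1 and 0.0).round(3).tolist(), "bowl rim", onto(s,[(270,220)],.035).round(3))
yaw=-0.167
for t in (0,np.pi):
    print(t,kin.solve_ik([.53,.165,.26],down(yaw+t)))
    print(t,kin.solve_ik([.516,-.319,.1],down(.22+np.pi/2+t)))
E
```

```text
bottle base/bowl [[0.799, -0.103, 0.0], [0.734, 0.028, 0.0]] bowl rim [[0.74  0.026 0.035]]
0 [ 0.53628472  0.28169049 -1.08779146  1.61572509  0.25258683  1.39781613
  0.82462164]
0 [ 0.51045855  0.34776531 -0.03663479  1.72486778  0.01423624  1.06921728
 -2.45242289]
3.141592653589793 [ 0.53505124  0.28105135 -1.0859882   1.61576609  0.25178219  1.39760854
 -2.31634365]
3.141592653589793 [ 0.81807158  0.38042341 -0.41528492  1.70806687  0.16989099  1.08872737
  0.57011975]
```

```bash
python3 - <<'E'
from h import *; from cell import *
import pickle
yaw=-0.167
p=np.array([.581,.153])+rot(yaw,(.05,.03))
robot.movep([*p,.27],down(yaw))
c=camera("wrist"); cv2.imwrite("pics/w1.png",c["image"]); pickle.dump(c,open("w1.pkl","wb"))
print(readout.get_time_s(),readout.get_tcp_pos(),c["world_from_camera"].round(3).tolist())
E
```

```text
3.5583 [0.6355675  0.17337689 0.26982114] [[0.168, 0.949, 0.266, 0.567], [0.986, -0.161, -0.046, 0.185], [-0.001, 0.27, -0.963, 0.413], [0.0, 0.0, 0.0, 1.0]]
```

View pics/w1.png

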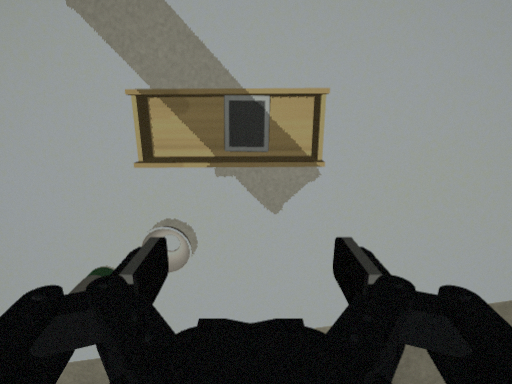

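```bash
python3 - <<'E'
from h import *; import pickle
c=pickle.load(open("w1.pkl","rb")); im=c["image"]
cv2.imwrite("pics/w1z.png",cv2.convertScaleAbs(cv2.resize(im[80:180,120:340],None,fx=3.6,fy=3.6,interpolation=cv2.INTER_CUBIC),alpha=1.5))
hsv=cv2.cvtColor(im,cv2.COLOR_BGR2HSV)
m=((hsv[...,1]>95)&(hsv[...,0]>10)&(hsv[...,0]<35)).astype(np.uint8); m[200:]=0
m=cv2.morphologyEx(m,cv2.MORPH_CLOSE,np.ones((5,5)))
cs=max(cv2.findContours(m,0,2)[0],key=cv2.contourArea)
def rep(t,b,z):
    P=onto(c,b,z)[:,:2]; n=4
    print(t,b.round(1).tolist(),P.round(4).tolist(),"edges",[round(float(np.hypot(*(P[(i+1)%n]-P[i]))),4) for i in range(n)],"ang",[round(float(np.arctan2(*(P[(i+1)%n]-P[i])[::-1])),3) for i in range(n)],"ctr",P.mean(0).round(4))
rep("crate",cv2.boxPoints(cv2.minAreaRect(cs)),.064)
# dark lid panel: low sat, dark
k=((hsv[...,1]<60)&(im.max(2)<75)).astype(np.uint8); k[:85]=0;k[165:]=0;k[:,:200]=0;k[:,300:]=0
k=cv2.morphologyEx(k,cv2.MORPH_OPEN,np.ones((3,3)))
cs=max(cv2.findContours(k,0,2)[0],key=cv2.contourArea)
rep("panel",cv2.boxPoints(cv2.minAreaRect(cs)),.056)
E
```

```text
crate [[125.0, 89.0], [328.0, 89.0], [328.0, 166.0], [125.0, 166.0]] [[0.5131, 0.0441], [0.5533, 0.2799], [0.6449, 0.2713], [0.6018, 0.0177]] edges [0.2393, 0.092, 0.2573, 0.0925] ang [1.402, -0.094, -1.739, 2.852] ctr [0.5783 0.1533]
panel [[229.0, 100.0], [264.0, 100.0], [264.0, 146.0], [229.0, 146.0]] [[0.5454, 0.1621], [0.5525, 0.2041], [0.6074, 0.1955], [0.5999, 0.1517]] edges [0.0426, 0.0556, 0.0445, 0.0556] ang [1.402, -0.155, -1.739, 2.952] ctr [0.5763 0.1784]
```

View pics/w1z.png

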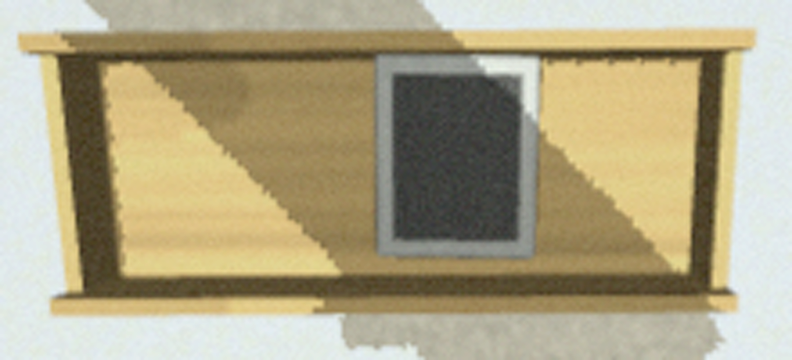

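```bash
python3 - <<'E'
from h import *; import pickle
c=pickle.load(open("w1.pkl","rb"))
def rep(t,b,z):
    P=onto(c,(np.array(b)+.5)/3.6-.5+np.array([120,80]),z)[:,:2]; n=4
    print(t,P.round(4).tolist(),"edges",[round(float(np.hypot(*(P[(i+1)%n]-P[i]))),4) for i in range(n)],"ang",[round(float(np.arctan2(*(P[(i+1)%n]-P[i])[::-1])),3) for i in range(n)],"ctr",P.mean(0).round(4)); return P
C=rep("crate",[(18,32),(755,30),(738,312),(52,314)],.064)
A=rep("A",[(377,54),(541,54),(537,258),(379,257)],.056)
yaw=np.arctan2(*(C[1]-C[0])[::-1])/2+np.arctan2(*(C[2]-C[3])[::-1])/2-np.pi/2; print(yaw)
print("A in crate",rot(-yaw,A.mean(0)-C.mean(0)))
E
```

```text
crate [[0.5125, 0.0438], [0.5525, 0.2816], [0.6446, 0.2671], [0.6048, 0.0287]] edges [0.2412, 0.0933, 0.2417, 0.0934] ang [1.404, -0.156, -1.736, 2.98] ctr [0.5786 0.1553]
A [[0.5384, 0.1578], [0.5476, 0.2122], [0.6151, 0.2006], [0.6053, 0.1453]] edges [0.0552, 0.0684, 0.0561, 0.0681] ang [1.402, -0.17, -1.746, 2.958] ctr [0.5766 0.1789]
-0.16601113626513087
A in crate [-0.0058733   0.02297203]
```

Wrist measurement: the crate edges come to 241×93 mm (outside is 242×94). Crate centre is (0.5786, 0.1553), yaw −0.166. Tin A's lid is 68×56 mm and it stands at crate (−6, 23) mm. The near gap is too narrow for a finger, so I'll grip A across its width, drag it toward the left wall and then onto the far wall. After that I'll push it the rest of the way left.

```bash
cat >> h.py <<'E'
CR=np.array([.5786,.1553]); YAW=-0.166
def cw(x,y): return CR+rot(YAW,(x,y))
def wc(p): return rot(-YAW,np.asarray(p)[:2]-CR)
E
python3 - <<'E'
from h import *; from cell import *
def st(t): print(t,round(readout.get_time_s(),2),"crate tcp",(wc(readout.get_tcp_pos())*1e3).round(1),"z",round(readout.get_tcp_pos()[2],4),"F",readout.get_ft_force().round(1),"gap",round(readout.get_finger_gap(),4))
p=cw(-.006,.023)
robot.movep([*p,.13],down(YAW-.005)); st("above")
print(robot.move_linear([*p,.014],vel=.08,force_limit=6)); st("down")
claw.move_gripper(.03,effort=25); st("grip")
q=cw(-.006,.023+.036)
print(robot.move_linear([*q,.014],vel=.06,force_limit=15)); st("dragY")
q=cw(.016,.023+.036)
print(robot.move_linear([*q,.014],vel=.03,force_limit=8)); st("dragX")
c=camera("wrist"); cv2.imwrite("pics/w2.png",c["image"])
E
```

```text
above 4.22 crate tcp [-4.7 23.2] z 0.1314 F [0.1 0.2 0.7] gap 0.0854
False
down 5.82 crate tcp [-5.7 23.2] z 0.0145 F [-0.4  0.1 -0. ] gap 0.0854
grip 6.2 crate tcp [-5.7 23. ] z 0.0144 F [-0.5 -1.2  4.6] gap 0.0557
True
dragY 6.42 crate tcp [-5.7 23.5] z 0.0144 F [-0.5 -0.   4.7] gap 0.0557
True
dragX 6.72 crate tcp [-5.7 23.5] z 0.0145 F [-1.2 -2.   5.2] gap 0.0559
```

View pics/w2.png

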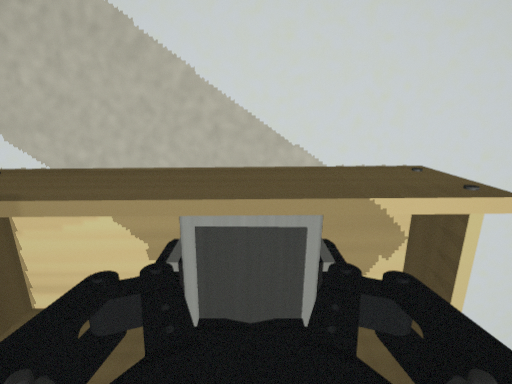

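The grip holds (gap 55.8 mm, the tin's width), but the closing pads press the tin down with about 5 N and the force limits tripped at once. I'll lift it about 2 mm to unload it, then move.

```bash
cat >> h.py <<'E'
from cell import *
def st(t): print(t,round(readout.get_time_s(),2),"crate tcp",(wc(readout.get_tcp_pos())*1e3).round(1),"z",round(readout.get_tcp_pos()[2],4),"F",readout.get_ft_force().round(1),"gap",round(readout.get_finger_gap(),4))
E
python3 - <<'E'
from h import *
p=cw(-.006,.0235)
robot.move_linear([*p,.0175],vel=.02); st("lift")
q=cw(-.006,.059)
print(robot.move_linear([*q,.0175],vel=.06)); st("Y")
robot.sleep(.1)
q=cw(.014,.059)
print(robot.move_linear([*q,.0175],vel=.03,force_limit=12)); st("X")
E
```

```text
lift 7.1 crate tcp [-6.2 23.3] z 0.0172 F [-0.5 -0.1 -3.5] gap 0.0557
False
Y 7.84 crate tcp [-6.  58.8] z 0.0173 F [-0.1  0.1 -2.4] gap 0.0555
True
X 8.43 crate tcp [ 6.3 58. ] z 0.0165 F [ 0.1 -0.4 -2.7] gap 0.0558
```

```bash
python3 - <<'E'
from h import *
x,y=readout.get_tcp_pos()[:2]
print(robot.move_linear([x,y,.0142],vel=.03,force_limit=6)); st("low")
claw.move_gripper(.064); st("open")
robot.move_linear([x,y,.10],vel=.12); st("up")
claw.move_gripper(.0)
q=cw(.009,.059-.028-.035)
robot.movep([*q,.09],down(YAW)); st("behind")
c=camera("wrist"); cv2.imwrite("pics/w3.png",c["image"])
E
```

```text
False
low 8.68 crate tcp [ 6.9 58.1] z 0.0144 F [-1.1 -0.7  1.8] gap 0.0556
open 8.93 crate tcp [ 6.4 58. ] z 0.0142 F [ 0.2  0.1 -0.3] gap 0.0641
up 9.8 crate tcp [ 6.  57.6] z 0.0993 F [ 0.3 -0.4 -1.2] gap 0.0639
behind 10.78 crate tcp [ 9.5 -6.3] z 0.0897 F [-0.6  0.7  0.1] gap -0.0001
```

View pics/w3.png

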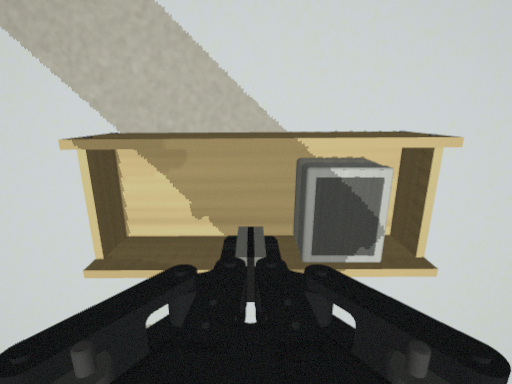

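The picture shows tin A squarely against the far wall (bottom edge of the lid near row 262, parallel to the wall at row 268). About 30 mm is left to the left wall. Now the low push with shut fingers.

```bash
python3 - <<'E'
from h import *
q=cw(.007,-.006)
print(robot.move_linear([*q,.018],vel=.1,force_limit=8)); st("down"); robot.sleep(.2); st("rest")
q=cw(.009,.065)
print(robot.move_linear([*q,.018],vel=.035,force_limit=10)); st("pushed")
c=camera("wrist"); cv2.imwrite("pics/w4.png",c["image"])
c=camera("side"); cv2.imwrite("pics/d4.png",cv2.resize(c["image"][110:230,140:260],None,fx=5,fy=5,interpolation=cv2.INTER_CUBIC))
E
```

```text
False
down 11.7 crate tcp [ 7.3 -5.6] z 0.0185 F [0.5 0.3 0.7] gap 0.0001
rest 11.9 crate tcp [ 7.5 -5.8] z 0.0187 F [-0.4 -0.3  0.5] gap 0.0002
True
pushed 13.27 crate tcp [ 8.  44.1] z 0.0178 F [-2.1 -2.3  7.8] gap -0.0
```

View pics/w4.png

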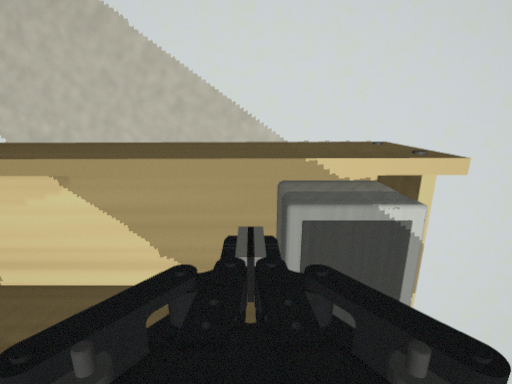

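View pics/d4.png

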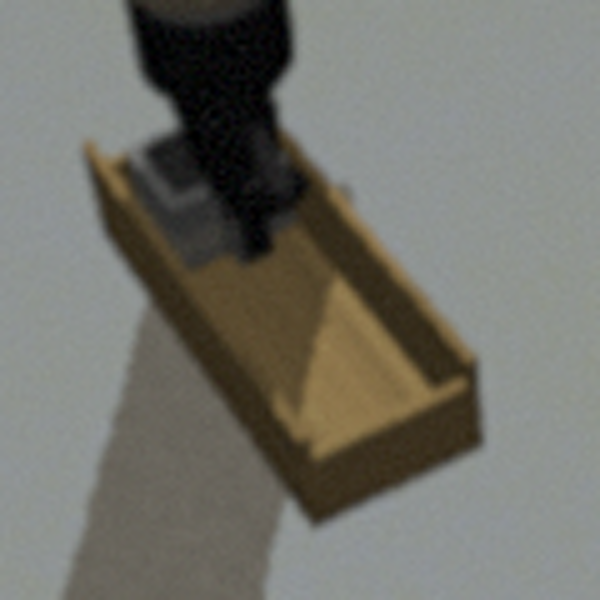

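```bash
python3 - <<'E'
from h import *
import pickle
q=cw(.008,.030)
robot.move_linear([*q,.02],vel=.08); st("back")
robot.move_linear([*q,.12],vel=.15); st("up")
robot.movep([*cw(.05,.06),.2],down(YAW)); robot.sleep(.1)
c=camera("wrist"); cv2.imwrite("pics/w5.png",c["image"]); pickle.dump(c,open("w5.pkl","wb"))
st("")
E
```

```text
back 13.68 crate tcp [ 8.2 29.3] z 0.02 F [-0.  -0.1 -0.5] gap -0.0005
up 14.5 crate tcp [ 7.6 29.6] z 0.1191 F [-0.2 -0.  -1. ] gap 0.0002
 15.12 crate tcp [49.1 59.2] z 0.1981 F [-0.5 -0.9 -0.4] gap 0.0001
```

View pics/w5.png

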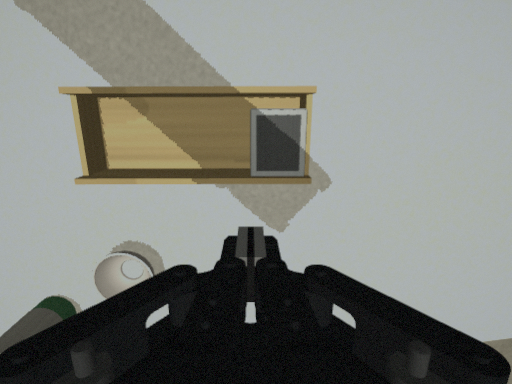

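```bash
python3 - <<'E'
from h import *; import pickle
c=pickle.load(open("w5.pkl","rb")); im=c["image"]
cv2.imwrite("pics/w5z.png",cv2.convertScaleAbs(cv2.resize(im[80:190,230:330],None,fx=5.4,fy=5.4,interpolation=cv2.INTER_CUBIC),alpha=1.5))
E
```

```text
(no output)
```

View pics/w5z.png

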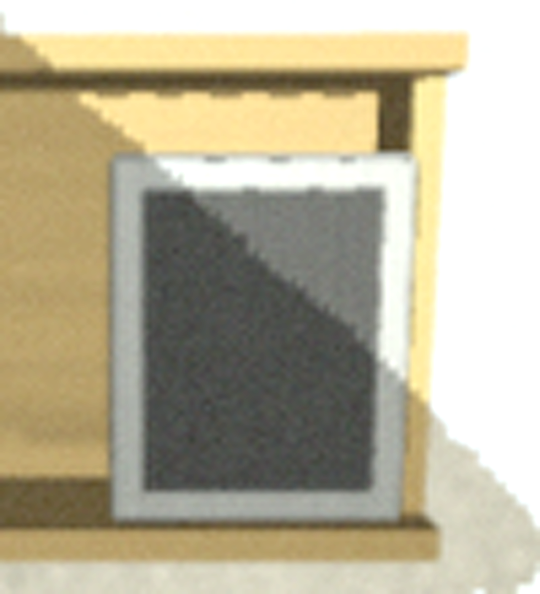

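```bash
python3 - <<'E'
from h import *; import pickle
c=pickle.load(open("w5.pkl","rb"))
f=lambda b,z: np.array([wc(p) for p in onto(c,(np.array(b)+.5)/5.4-.5+np.array([230,80]),z)])*1e3
A=f([(110,157),(416,155),(405,521),(113,521)],.056); print(A.round(1).tolist(),A.mean(0))
print("crate left corners (expect -47,121 / 47,121)",f([(468,37),(438,558)],.064).round(1).tolist())
E
```

```text
[[-26.7, 58.7], [-27.1, 114.2], [40.7, 115.8], [40.8, 59.3]] [ 6.91832317 86.97729799]
crate left corners (expect -47,121 / 47,121) [[-46.4, 120.6], [46.2, 120.8]]
```

Tin A is at crate (6.9, 87.0) mm, against an ideal of (7, 87), so it is snug and square. The crate corners in the same view check to within 1 mm. Now tin B.

```bash
python3 - <<'E'
from h import *
import pickle
yb=.22-np.pi/2
p=np.array([.516,-.319])-.055*np.array([-np.sin(.22),np.cos(.22)])
robot.movep([*p,.24],down(yb)); claw.move_gripper(.085); robot.sleep(.1)
c=camera("wrist"); cv2.imwrite("pics/w6.png",c["image"]); pickle.dump(c,open("w6.pkl","wb"))
print(readout.get_time_s(),readout.get_tcp_pos(),readout.get_joint_pos().round(2))
E
```

```text
18.1667 [ 0.52797982 -0.37268791  0.23998913] [ 1.07  0.41 -0.71  1.43  0.27  1.4   0.58]
```

View pics/w6.png

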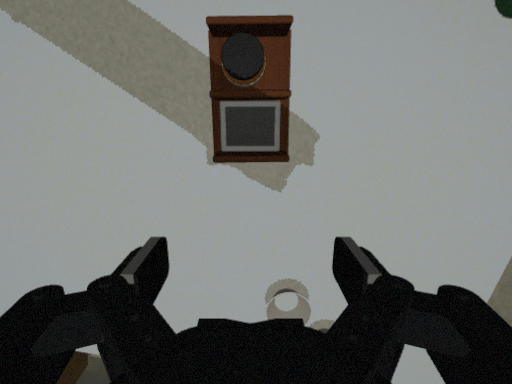

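```bash
python3 - <<'E'
from h import *; import pickle
c=pickle.load(open("w6.pkl","rb")); im=c["image"]
cv2.imwrite("pics/w6z.png",cv2.convertScaleAbs(cv2.resize(im[85:170,200:300],None,fx=7,fy=7,interpolation=cv2.INTER_CUBIC),alpha=1.5))
E
```

```text
(no output)
```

View pics/w6z.png

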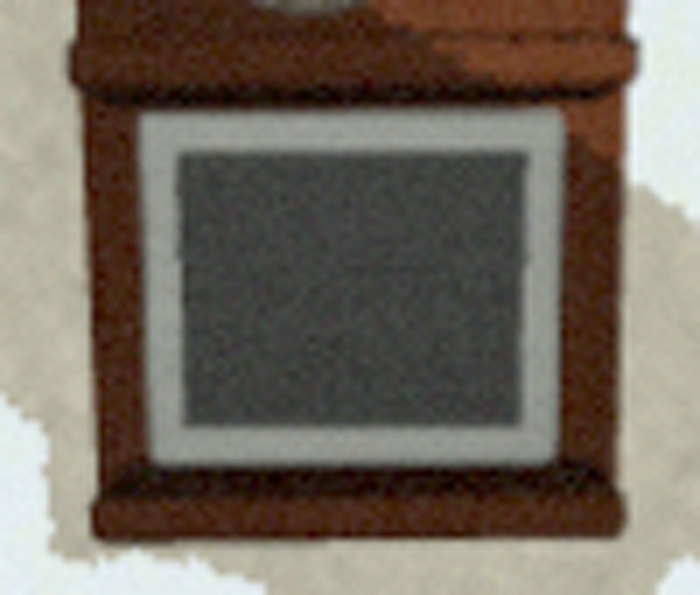

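```bash
python3 - <<'E'
from h import *; import pickle
c=pickle.load(open("w6.pkl","rb"))
def rep(t,b,z):
    P=onto(c,(np.array(b)+.5)/7-.5+np.array([200,85]),z)[:,:2]; n=len(P)
    print(t,P.round(4).tolist(),"edges",[round(float(np.hypot(*(P[(i+1)%n]-P[i]))),4) for i in range(n)],"ang",[round(float(np.arctan2(*(P[(i+1)%n]-P[i])[::-1])),3) for i in range(n)],"ctr",P.mean(0).round(4))
rep("B",[(138,112),(563,110),(557,465),(150,466)],.056)
rep("div",[(70,60),(637,58),(627,515),(92,516)],.060)
E
```

```text
B [[0.4747, -0.2984], [0.5408, -0.2833], [0.5537, -0.3383], [0.4873, -0.3533]] edges [0.0678, 0.0564, 0.0681, 0.0563] ang [0.224, -1.34, -2.919, 1.796] ctr [ 0.5141 -0.3183]
div [[0.4633, -0.2932], [0.5498, -0.2736], [0.5666, -0.3434], [0.4797, -0.3629]] edges [0.0887, 0.0717, 0.089, 0.0716] ang [0.223, -1.335, -2.92, 1.802] ctr [ 0.5149 -0.3183]
```

B's lid measures 68×56 mm at (0.5141, −0.3183), yaw 0.223, and the divider length reads 89 mm (nominal 90). I'll grasp it by the narrow ends.

```bash
python3 - <<'E'
from h import *
B=[.5141,-.3183]; yb=.223-np.pi/2
robot.movep([*B,.15],down(yb)); robot.sleep(.1); print(readout.get_tcp_pos())
print(robot.move_linear([*B,.016],vel=.1,force_limit=6)); st("down"); print(readout.get_tcp_pos())
claw.move_gripper(.045,effort=40); st("grip")
robot.move_linear([*B,.04],vel=.05); st("lift")
c=camera("wrist"); cv2.imwrite("pics/w7.png",c["image"])
E
```

```text
[ 0.51491262 -0.31951578  0.15134059]
False
down 20.26 crate tcp [  15.1 -477.9] z 0.0167 F [ 0.2 -0.1 -0.9] gap 0.0851
[ 0.51453607 -0.31851792  0.01669475]
grip 20.56 crate tcp [  15.3 -477.9] z 0.0168 F [-0.2  0.8  6.4] gap 0.0676
lift 21.19 crate tcp [  14.5 -477.8] z 0.04 F [-1.  -0.1 -3. ] gap 0.0677
```

View pics/w7.png

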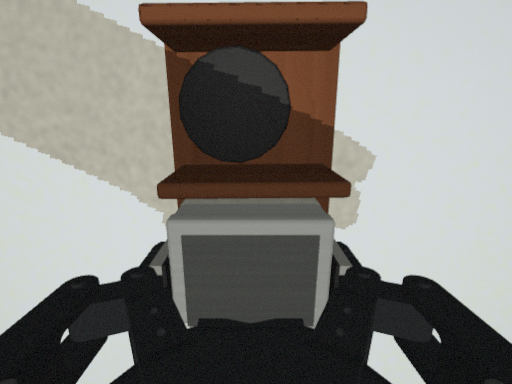

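The tin is held centrally (lid at cols 180–322, gap 67.7 mm) and is clear of the base. Next I'll lift it over the jar and set it down on the free counter, already at the crate's yaw.

```bash
python3 - <<'E'
from h import *
B=[.5141,-.3183]
robot.move_linear([*B,.15],vel=.15); st("up")
C=[.50,-.09]; yc=YAW-np.pi/2
robot.movep([*C,.15],down(yc)); robot.sleep(.1); st("over")
robot.move_linear([*C,.02],vel=.12); robot.sleep(.1); st("near")
print(robot.move_linear([*C,.006],vel=.02,force_limit=5)); st("touch")
claw.move_gripper(.085); st("open")
p=readout.get_tcp_pos(); print(p)
robot.move_linear([p[0],p[1],.14],vel=.15)
q=np.array(C)+rot(YAW,(.05,0.))
robot.movep([*q,.17],down(YAW)); robot.sleep(.15)
import pickle
c=camera("wrist"); cv2.imwrite("pics/w8.png",c["image"]); pickle.dump(c,open("w8.pkl","wb")); st("")
im=c["image"]; cv2.imwrite("pics/w8z.png",cv2.convertScaleAbs(cv2.resize(im[70:240,190:330],None,fx=3.5,fy=3.5,interpolation=cv2.INTER_CUBIC),alpha=1.2))
E
```

```text
up 22.12 crate tcp [  14.  -477.6] z 0.1489 F [ 0.1 -0.3 -3.8] gap 0.0674
over 23.13 crate tcp [ -36.6 -256.6] z 0.1497 F [-0.2 -0.7 -3.5] gap 0.0675
near 24.47 crate tcp [ -36.4 -254.9] z 0.0207 F [ 0.3 -0.1 -3.5] gap 0.0675
True
touch 25.03 crate tcp [ -37.1 -255. ] z 0.0088 F [-2.3  0.2  7.5] gap 0.0673
open 25.36 crate tcp [ -37.9 -255.1] z 0.008 F [ 0.6  0.2 -0.2] gap 0.085
[ 0.49902695 -0.08998378  0.00803691]
 27.89 crate tcp [  12.9 -254.9] z 0.1699 F [-0.   0.1  0.1] gap 0.0847
```

View pics/w8.png

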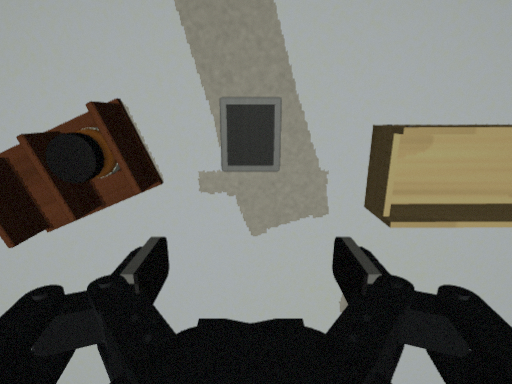

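View pics/w8z.png

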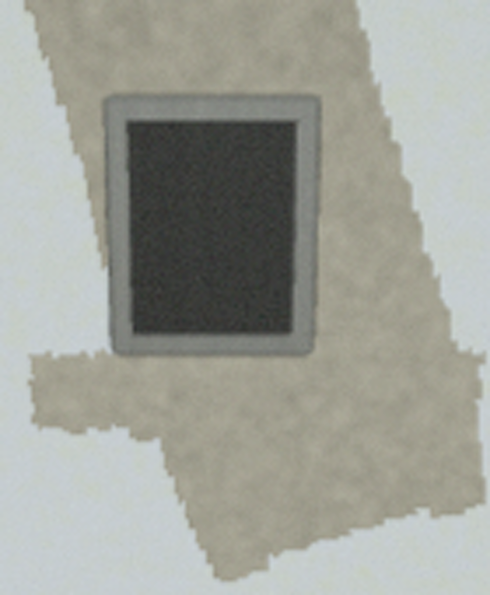

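```bash
python3 - <<'E'
from h import *; import pickle
c=pickle.load(open("w8.pkl","rb"))
b=np.array([(104,96),(321,96),(316,355),(111,354)])
P=onto(c,(b+.5)/3.5-.5+np.array([190,70]),.048)[:,:2]
print("edges",[round(float(np.hypot(*(P[(i+1)%4]-P[i]))),4) for i in range(4)],"ang",[round(float(np.arctan2(*(P[(i+1)%4]-P[i])[::-1])),3) for i in range(4)])
C=P.mean(0); print(C)
assert np.hypot(*(C-[.5,-.09]))<.01
robot.movep([*C,.11],down(YAW)); robot.sleep(.1)
print(robot.move_linear([*C,.0085],vel=.1,force_limit=6)); st("down")
claw.move_gripper(.03,effort=40); st("grip")
robot.move_linear([*C,.03],vel=.05); st("lift")
robot.move_linear([*C,.13],vel=.15); robot.sleep(.1); st("up"); 
c=camera("wrist"); cv2.imwrite("pics/w9.png",c["image"])
E
```

```text
edges [0.0559, 0.0678, 0.0566, 0.0675] ang [1.404, -0.157, -1.742, 2.974]
[ 0.49855051 -0.08954786]
False
down 29.57 crate tcp [ -38.  -254.7] z 0.0091 F [ 0.   0.  -0.3] gap 0.0847
grip 29.96 crate tcp [ -38.1 -254.9] z 0.0091 F [-1.1 -2.2  5.9] gap 0.0553
lift 30.54 crate tcp [ -38.5 -254.9] z 0.0301 F [-0.8 -0.2 -3.6] gap 0.0556
up 31.46 crate tcp [ -39.3 -254.8] z 0.1289 F [ 0.4  0.6 -2.9] gap 0.0553
```

View pics/w9.png

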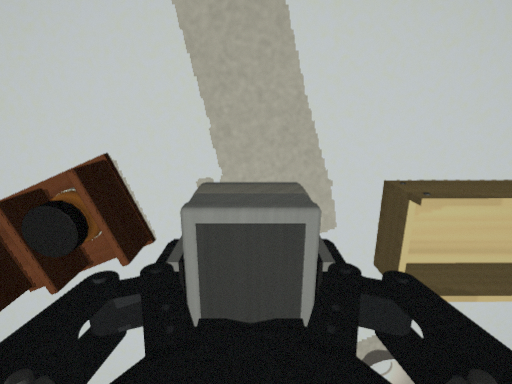

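The tin is held square. Now into the crate with about 24 mm of gap to A, then onto the far wall, then down.

```bash
python3 - <<'E'
from h import *
p=cw(0,.006)
robot.movep([*p,.135],down(YAW)); robot.sleep(.15); st("over")
print(robot.move_linear([*p,.021],vel=.09,force_limit=12)); robot.sleep(.1); st("in")
q=cw(.02,.006)
print(robot.move_linear([*q,.0205],vel=.03,force_limit=12)); st("X")
c=camera("wrist"); cv2.imwrite("pics/w10.png",c["image"])
E
```

```text
over 32.68 crate tcp [0.8 3.7] z 0.1349 F [ 0.1  0.1 -2.9] gap 0.0559
False
in 34.2 crate tcp [0.4 6.1] z 0.0216 F [-0.3 -0.9 -3. ] gap 0.0556
True
X 34.6 crate tcp [6.7 5.7] z 0.02 F [-0.2  0.1 -3.4] gap 0.0557
```

View pics/w10.png

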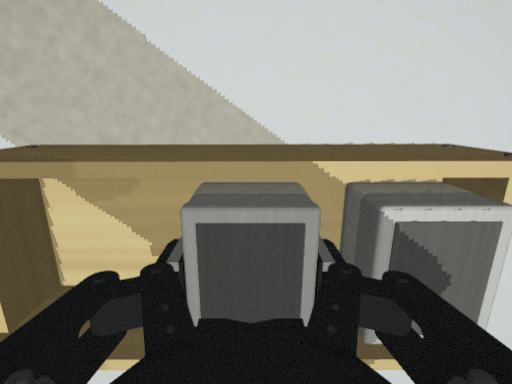

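```bash
python3 - <<'E'
from h import *
p=readout.get_tcp_pos()
print(robot.move_linear([p[0],p[1],.0155],vel=.02,force_limit=5)); st("low")
claw.move_gripper(.066); st("open")
p=readout.get_tcp_pos()
robot.move_linear([p[0],p[1],.11],vel=.12)
claw.move_gripper(.0)
q=cw(.007,-.052)
robot.movep([*q,.10],down(YAW)); robot.sleep(.1)
print(robot.move_linear([*q,.018],vel=.1,force_limit=8)); robot.sleep(.15); st("behind")
q=cw(.009,.01)
print(robot.move_linear([*q,.018],vel=.03,force_limit=10)); st("pushed")
q=cw(.008,-.03)
robot.move_linear([*q,.02],vel=.08)
robot.move_linear([*q,.12],vel=.15)
robot.movep([*cw(.05,.05),.2],down(YAW)); robot.sleep(.2)
import pickle
c=camera("wrist"); cv2.imwrite("pics/w11.png",c["image"]); pickle.dump(c,open("w11.pkl","wb"))
im=c["image"]; cv2.imwrite("pics/w11z.png",cv2.convertScaleAbs(cv2.resize(im[80:195,190:340],None,fx=5,fy=5,interpolation=cv2.INTER_CUBIC),alpha=1.5))
st("")
E
```

```text
True
low 34.88 crate tcp [6.8 5.5] z 0.0171 F [-1.1 -0.5  6.2] gap 0.0553
open 35.15 crate tcp [6.1 5.1] z 0.0161 F [ 0.3 -0.3 -0. ] gap 0.066
False
behind 38.27 crate tcp [  7.5 -51.9] z 0.0187 F [ 0.5 -0.2 -1. ] gap 0.0002
True
pushed 39.59 crate tcp [  8.1 -11.8] z 0.0179 F [-1.8 -4.1  7.5] gap 0.0001
 41.58 crate tcp [49.8 48.5] z 0.1989 F [-0.6 -0.2  0.4] gap -0.0
```

View pics/w11z.png

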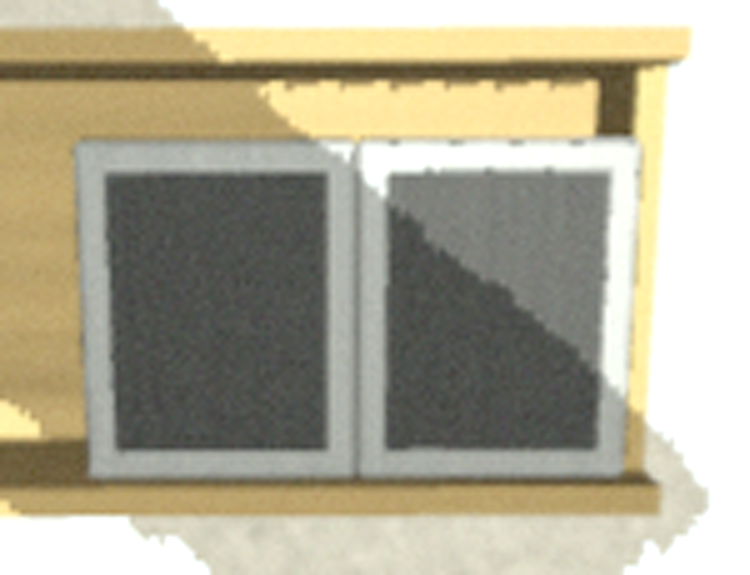

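View pics/w11.png

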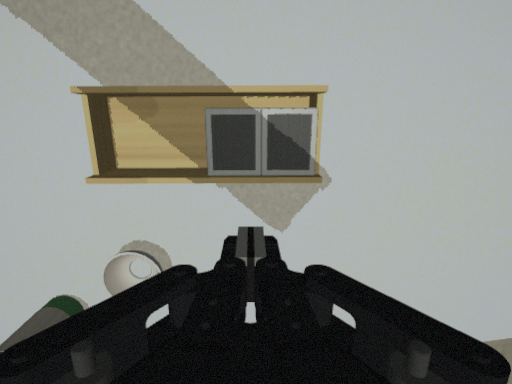

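Both lids sit side by side at zoom cols 77–358 and 358–638, with their far edges at row ~476 on the far wall. I'll check the numbers, then hand in.

```bash
python3 - <<'E'
from h import *; import pickle
c=pickle.load(open("w11.pkl","rb"))
f=lambda b,z: np.array([wc(p) for p in onto(c,(np.array(b)+.5)/5-.5+np.array([190,80]),z)])*1e3
A=f([(359,142),(639,142),(626,477),(360,477)],.056); B=f([(76,142),(358,142),(357,477),(89,477)],.056)
print(A.round(1).tolist(),A.mean(0).round(1)); print(B.round(1).tolist(),B.mean(0).round(1), np.hypot(*(A.mean(0)-B.mean(0))))
print(f([(690,30),(660,513)],.064).round(1).tolist())
s=camera("scene"); print("diff px bowl/bottle/jar", [float(np.abs(s["image"][a:b,l:r].astype(int)-cv2.imread("pics/scene0.png")[a:b,l:r]).mean().round(1)) for a,b,l,r in((205,242,252,290),(202,262,205,238),(135,175,150,185))])
cv2.imwrite("pics/s12.png",s["image"])
E
```

```text
[[-26.6, 59.0], [-26.5, 114.0], [40.5, 115.5], [40.5, 59.9]] [ 7.  87.1]
[[-26.7, 3.4], [-26.6, 58.8], [40.5, 59.2], [40.4, 3.1]] [ 6.9 31.2] 55.930656215208565
[[-46.4, 120.4], [46.4, 121.1]]
diff px bowl/bottle/jar [8.9, 7.3, 6.5]
```

View pics/s12.png

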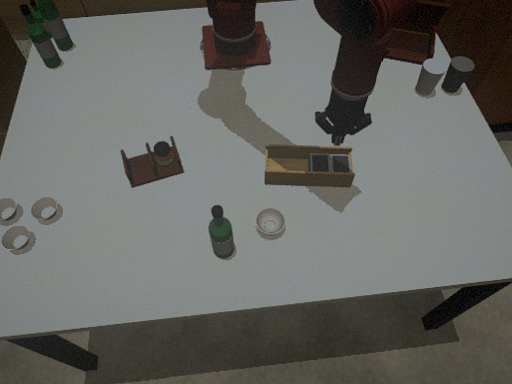

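The jar (162,150), bottle (222,235) and bowl (270,223) are where they started. Both tins are in the crate corner and the gripper is clear of them.

```bash
python3 - <<'E'
from cell import *
ticket.finish_job(); print(readout.get_time_s())
E
```

```text
the job is handed in; nothing more can be done
the job is handed in; nothing more can be done
```

I packed both tins tight into the crate's far left corner and handed the job in at about 42 s of the 72 s allowed. No verdict is reported.

- **First tin:** I gripped it across its width, moved it onto the far wall, then pushed it left with shut fingers. Because closing the gripper pressed the tin down, two force-limited drags stopped at once. I lifted it about 2–3 mm to move it, so it was not slid the whole way. Before I touched the second tin it measured (6.9, 87.0) mm in the crate frame, where (7, 87) is ideal.
- **Second tin:** I took it by its narrow ends from the display and set it on the free counter. I regrasped it across its width, put it in the crate against the far wall, and pushed it snug against the first tin.
- **Last checks, from the wrist picture:** The first tin is at (7.0, 87.1) mm and the second at (6.9, 31.2) mm, with centres 55.9 mm apart. Both are square to the crate to within about 0.02 rad, with their lids at the expected size for standing upright. The gripper is clear of both.
- **Bystanders:** The jar, bottle and bowl look unmoved in the last scene picture; I compared them by eye and did not measure their positions.

No final check failed.

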